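# Hand-true the lapping plate with the machine locked out

## Robot

A 6-joint arm with a two-finger parallel gripper is mounted at the origin on the work surface. World frame = base frame: x ahead of the robot, y to its left, z up, the work surface at z = 0. Lengths are in m, angles in degrees, forces in N, time in s.
With the tool pointing down it reaches from about 0.3 to 0.75 m from the base axis. Payload 8.5 kg.
Tool frame: the origin (TCP) lies midway between the tips of the shut fingers; the grasp point (between the pads) lies 19 mm behind it (env.grasp_offset is the distance from the TCP to the grasp point, in m); z points along the fingers, y is the line along which they close (so a half turn about z gives the same grasp; the last joint's range is limited). The gripper opens to 85 mm and grips with 20 to 120 N. Pads are 22 mm wide; open, the fingers measure 114 mm over their backs; the gripper's body (76 mm by 85 mm) begins 54 mm behind the grasp point. The pads swing forward as they close: fully open they stand 13 mm farther back than shut.
Start: joints at [-79.2, 21.807, 74.336, -0, 83.858, -12.336], TCP at [0.216, -0.506, 0.231] pointing down, gripper open.
Joint ranges: [-178.18, 178.18], [-50.72, 133.34], [12.68, 142.11], [-81.47, 261.47], [9.98, 163.14], [-165.26, 165.26]. Speed limits (degrees/s): [136.94, 136.94, 180, 180, 180, 180].

## Interface

Orientations are given as a 3x3 rotation matrix whose columns are the frame's x, y, z axes.
In Python, from rig import env gives the robot as it stands.
- The arm moves only by the tool servo_tool, never from a script. Its argument "deltas" is text: rows parted by semicolons, each of 7 numbers parted by spaces: the opening, from 0 (shut) to 1 (fully open), then the shift along the tool's x, y, z in mm, then the turn, a rotation vector about the tool's x, y, z in rad. A call has 1 to 8 rows; each row shifts and turns the commanded pose from where the row before left it, along the tool's axes as they then stand; what a row does not reach is not made up. A row lasts 1/12 s, in which the tool goes at most 41.7 mm and 7.16 degrees, less where a joint would pass 70% of its speed; a pose out of reach is approached as far as the arm can. A call is refused whole if a number of a shift passes 41.7 or a number of a turn 0.125, either way. A call with a gripper value outside its range is refused whole. The fingers move at their own pace and stop on an object; "newtons" is the grip in N (left out, the last holds). Time passes only in rows, so rows that do not move let the fingers close. It gives the time, the measured TCP pose, the force, the opening and the grip force at its end, in the units of the state.
- env.observe(): the state, without advancing time (a new reading comes with each control period).
- env.get_image(name): name is "scene" or "top" or "wrist"; returns a dict with "img" (480x640x3 uint8, red, green, blue), "depth" (480x640 float32, m along the optical axis (not along the pixel's ray), 0 where there is no reading), "camera_matrix" (3x3 intrinsics, pixels), "world_to_cam" (4x4, takes a point from world to camera coordinates). Camera axes: x right, y down, z forward; pixel columns grow to the right and rows downward; lengths in m; the calibration is good to about 2 mm. A picture is of the moment at which its call begins.
- env.close_job(): hands the job in; it is judged then, once.
Trained networks look in a picture, given as the dict that the camera call returned (one of the last four; its "shot" number tells which), for a name from the list of things; names that differ only in an ending like _2 or _b are one class to them, and where a whole thing is asked for, a point or a joint stands for the part that bears it (a point fixed in the world has none). Each returns a list of dicts, best first, with "conf" (0 to 1); they miss things now and then, are a little off and sometimes report something else, mostly with a low value. They report only what shows in the picture. A call takes as long as a camera call. They do not tell look-alikes from the thing itself.
- env.spot_in(name, picture): "bbox" ([centre column, centre row, width, height] in pixels, round what is visible of it).
- env.spot_point(name, picture): "uv" ([column, row] in pixels: a listed point, or the origin of a listed thing).
The state is a dict: "time_s": time; "q": joint angles; "qvel": joint speeds; "joint_efforts": joint torques, N m; "position": TCP position; "tool_rot": TCP orientation; "ft_force": force on the tool from outside, world axes, zero at the start; "wrist_torque": the same for the moment, N m; "grip_width": finger opening in m; "gripper_force": force on a finger pad.
Only numpy, scipy, OpenCV 4.12 (cv2) and the standard library are available. Lean on these libraries where they do the work, as an engineer would, in place of code of your own. Each camera call takes 0.05 s, during which the arm holds its last target. There are 200 camera calls.

## Task

Press the red stop button down until it stays down, so the lapping machine is locked out, then take the truing block from its blue tray and sweep it in one stroke across the round plate, from the orange mark to the dark blue mark opposite, keeping it flat and pressed hard enough all the way that the sprung plate stays about half-way down. Put the block back flat in its tray and let go of it, and only then turn the red button clockwise until it is fully up again. Keep the block off the plate unless the stop is down, never ram the plate with it, and leave the other things where they are.

Things in the scene. Friction and masses are not known exactly. Their poses are not given: they have to be found in the camera images.
- stop_box: yellow stop station, fixed to the counter: a box 90 x 90 mm, 50 mm high, origin at the centre of its underside, z up; a black collar 52 mm across stands 5 mm above its top, and above that the red round mushroom button
- stop_top (a point): centre of the top face of the red mushroom button (a disc 44 mm across, 20 mm thick, two white bars on top). It stands 87 mm above the counter when up and 79 mm when pressed fully down (8 mm travel, about 5 N), and stays where it is pressed. Turned clockwise seen from above (gripped across its 44 mm, any direction) by 63 degrees it screws itself up those 8 mm again, so let the hand rise with it
- stop_knob (a joint): turn of the red button, rad: 0 at the start, grows clockwise seen from above, 1.1 when fully turned and up again
- rest: blue parking tray, fixed: 124 mm (x) by 84 mm (y), 16 mm high, walls and floor 5 mm thick; origin at the centre of its underside. The block lies in it with 12 mm of play all round
- block: truing block, 0.3 kg: a white and steel base 90 mm (x) by 50 mm (y) by 18 mm with an upright green handle 64 mm (x) by 24 mm (y) on it, up to 56 mm. Origin at the centre of its underside, z up
- block_grip (a point): middle of the handle, 40 mm above the block's underside: grip here from above, fingers closing along the block's y (24 mm)
- lapper: low white lapping machine, fixed: housing 280 mm (x) by 260 mm (y), top at 58 mm; origin at the counter below the centre of the round plate. Orange mark on the housing at its +y edge, dark blue mark at its -y edge, each 120 mm from the centre. The stroke runs along its y through the centre, block centre from about +55 to -55 mm (within 30 mm of that line), block's x best along machine x
- plate_top (a point): centre of the steel plate's top face, 88 mm above the counter when free. The plate is 200 mm across and sinks on springs by up to 12 mm, staying level: 4 N to start, then 1 N per mm (about 10 N half-way)
- plate (a joint): how far the plate is pressed down, m: 0 free, 0.012 at its stops
- dish_blue: glass dish, 90 mm across, 22 mm high, full of blue-grey ore pellets; bystander, loose; origin at the centre of its underside
- dish_pink: glass dish, 90 mm across, 22 mm high, with pinkish ore pellets; bystander, loose; origin at the centre of its underside
- puck_a: white specimen puck, 40 mm across, 28 mm high, dark core; bystander, loose; origin at the centre of its underside
- puck_b: tan specimen puck, 40 mm across, 28 mm high, copper core; bystander, loose; origin at the centre of its underside
- suspension: green bottle, 60 mm across, 150 mm high; bystander, loose; origin at the centre of its underside
- wash: white wash bottle, 68 mm across, 145 mm high with a red spout up to 183 mm; bystander, loose; origin at the centre of its underside
Things that resemble listed ones, but are neither listed nor needed, are in the scene too. Of the things like the block, leave any that is pink or yellow; of the rest the larger one is meant.

How it is judged:
By the outcome, as a careful person would: the job done as asked, in the order asked, and still so for the second after the job is handed in, with the robot touching nothing.
It also fails if it takes over 70 s, if anything falls off the work surface, if the arm or the gripper's body presses on something with over 40 N, if the wrist force passes 120 N, or if a joint passes its speed limit or range.

## Working session

There is one attempt and no reset: what is moved stays moved. The work goes in short steps, Python scripts to look and compute and a tool call to move; the robot and the scene stay as the last step left them, time stands still between calls to the robot, and variables do not carry over. Pictures are saved under pics/ and viewed, at most 10 in all, crops included, and the job is handed in when it is done.

Besides the shell and the picture viewer there is one more tool, called as name(argument=value, ...) on one line, values as JSON. servo_tool: Moves the arm, as the interface text tells. Its arguments: {"type":"object","properties":{"deltas":{"type":"string"},"newtons":{"type":"number"}},"required":["deltas"]}

```bash
mkdir -p pics; ls; cat > h.py <<'E'
import numpy as np, cv2
from rig import env
def save(p,n): cv2.imwrite(f'pics/{n}.png',cv2.cvtColor(p['img'],cv2.COLOR_RGB2BGR))
def ray(p,uv,z):
    "world point on the pixel's ray at height z"
    K=p['camera_matrix'];T=np.linalg.inv(p['world_to_cam'])
    d=T[:3,:3]@np.linalg.inv(K)@np.array([uv[0],uv[1],1.]);o=T[:3,3]
    return o+d*(z-o[2])/d[2]
def cloud(p):
    K=p['camera_matrix'];T=np.linalg.inv(p['world_to_cam']);D=p['depth']
    v,u=np.mgrid[:480,:640]
    c=np.stack([(u-K[0,2])/K[0,0]*D,(v-K[1,2])/K[1,1]*D,D],-1)
    w=c@T[:3,:3].T+T[:3,3]; w[D==0]=np.nan
    return w
E
python3 - <<'E'
from h import *
np.set_printoptions(precision=4,suppress=True)
for n in ['top','scene']:
    p=env.get_image(n);save(p,n);np.savez(f'{n}.npz',**p); w=cloud(p)
    for k,z in [('stop_top',.087),('block_grip',.04),('plate_top',.088),('rest',0),('lapper',0),('stop_box',0),('block',0)]:
        for r in env.spot_point(k,p)[:4]:
            u,v=np.round(r['uv']).astype(int); print(n,k,r['conf'],r['uv'],ray(p,r['uv'],z),w[v,u] if 0<=v<480 and 0<=u<640 else '')
s=env.observe();print(s['position'],s['tool_rot'],s['ft_force'],env.grasp_offset)
E
```

```text
pics
top stop_top 0.53 [441.2, 245.8] [ 0.5188 -0.3028  0.087 ] [ 0.5194 -0.3034  0.0818]
top block_grip 0.69 [190.7, 316.6] [0.33   0.3178 0.04  ] [0.3291 0.3174 0.0384]
top block_grip 0.66 [202.7, 257.2] [0.4817 0.2984 0.04  ] [0.479  0.2933 0.0595]
top block_grip 0.66 [224.8, 185.8] [0.6738 0.2538 0.04  ] [0.6695 0.2508 0.0523]
top block_grip 0.65 [139.3, 313.2] [0.335  0.4473 0.04  ] [0.3354 0.4479 0.0404]
top plate_top 0.65 [311.3, 218.7] [0.579  0.0223 0.088 ] [0.5782 0.023  0.0882]
top rest 0.85 [208.6, 258.4] [0.4857 0.2917 0.    ] [0.483  0.2859 0.0227]
top rest 0.29 [178.9, 193.2] [0.662  0.3842 0.    ] [0.6476 0.3696 0.051 ]
top lapper 0.98 [309.3, 225.3] [0.5827 0.029  0.    ] [0.562  0.0275 0.0906]
top stop_box 0.78 [432.4, 255.1] [ 0.5108 -0.2989  0.    ] [ 0.5017 -0.2872  0.0506]
top block 0.95 [226.4, 195.6] [0.6588 0.2555 0.    ] [0.6433 0.2471 0.0494]
top block 0.81 [207.2, 260.3] [0.4805 0.2951 0.    ] [0.472  0.2832 0.057 ]
top block 0.8 [142.7, 315.5] [0.3317 0.4515 0.    ] [0.328  0.4356 0.0454]
top block 0.71 [193.0, 315.0] [0.3365 0.3219 0.    ] [0.334  0.3117
[... 581 characters left out ...]
 0.0249]
scene rest 0.75 [412.5, 360.0] [0.4783 0.2984 0.    ] [0.4992 0.307  0.0579]
scene lapper 0.74 [296.3, 293.3] [0.5873 0.0353 0.    ] [0.6084 0.0732 0.0898]
scene stop_box 0.89 [244.1, 183.2] [ 0.5222 -0.3008 -0.    ] [ 0.5373 -0.2621  0.0504]
scene block 0.73 [325.0, 393.3] [0.6627 0.2488 0.    ] [0.671  0.26   0.0552]
scene block 0.7 [517.0, 377.6] [0.3322 0.4471 0.    ] [0.3477 0.4478 0.0298]
scene block 0.69 [414.1, 353.7] [0.4669 0.2903 0.    ] [0.4895 0.3009 0.0615]
scene block 0.63 [471.1, 327.1] [0.3301 0.3168 0.    ] [0.3395 0.3192 0.0188]
[ 0.2161 -0.5057  0.2314] [[ 0.9196  0.3929  0.    ]
 [ 0.3929 -0.9196 -0.    ]
 [-0.      0.0001 -1.    ]] [1.5053 0.4346 1.2239] 0.0187
```

View pics/top.png

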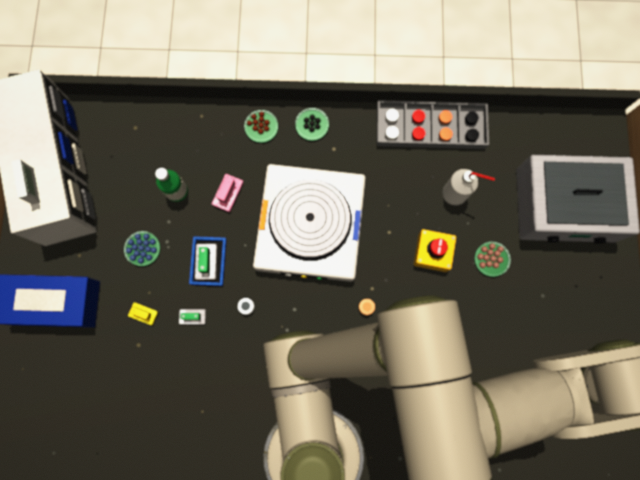

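View pics/scene.png

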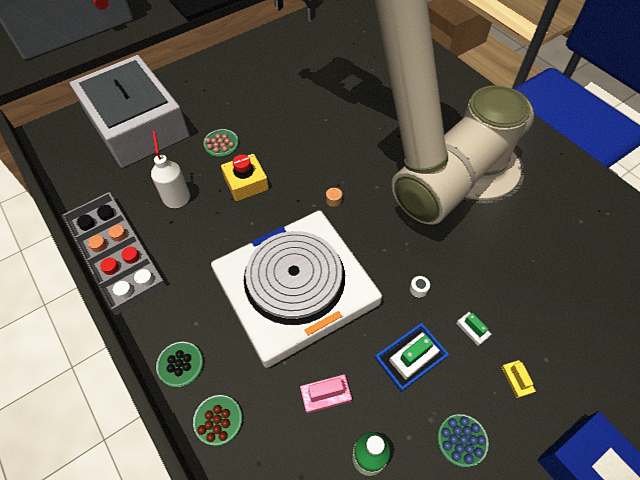

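Top view: candidates like the block are pink (227,193), yellow (143,314), small green/white (192,317), and the large green/white one in the blue tray (205,260). I choose the last. The stop button is at (438,247), the plate at (310,217), the orange mark at (263,214) and the dark blue mark at (357,226). The scene view agrees.

```bash
cat > m.py <<'E'
from h import *
np.set_printoptions(precision=4,suppress=True)
def rect(w,m,lab):
    P=w[m][:,:2]; P=P[~np.isnan(P).any(1)]
    (c,s,a)=cv2.minAreaRect((P*1000).astype(np.float32)); print(lab,len(P),'c',np.array(c),'size',np.array(s),'ang',round(a,1),'mean',P.mean(0)*1000)
for n in ['top','scene']:
    p=dict(np.load(f'{n}.npz')); w=cloud(p); hsv=cv2.cvtColor(p['img'],cv2.COLOR_RGB2HSV); H,S,V=[hsv[...,i].astype(int) for i in range(3)]
    x,y,z=w[...,0],w[...,1],w[...,2]
    near=lambda cx,cy,r:(abs(x-cx)<r)&(abs(y-cy)<r)
    red=((H<8)|(H>172))&(S>150)&(V>90)
    rect(w,near(.519,-.303,.05)&red&(z>.078),'knob')
    m=near(.519,-.303,.05)&red&(z>.078); print(' z',np.nanmedian(z[m]))
    rect(w,near(.51,-.3,.08)&(H>20)&(H<35)&(S>150)&(abs(z-.05)<.006),'box')
    rect(w,near(.48,.295,.1)&(H>105)&(H<125)&(S>140)&(z>.006)&(z<.026),'tray')
    t=near(.48,.295,.055)
    rect(w,t&(H>45)&(H<85)&(S>120)&(z>.048),'handle'); 
    rect(w,t&(S<70)&(V>120)&(z>.012)&(z<.035),'base')
    rect(w,near(.58,.026,.2)&(S<50)&(V>120)&(abs(z-.058)<.006),'housing')
    rect(w,near(.58,.026,.2)&(abs(z-.088)<.006),'plate')
    rect(w,near(.58,.026,.2)&(H>8)&(H<22)&(S>150)&(z>.05)&(z<.07),'orange')
    rect(w,near(.58,.026,.2)&(H>105)&(H<130)&(S>150)&(z>.05)&(z<.07),'blue')
p=dict(np.load('scene.npz'))['img']
a=p[320:400,370:500];b=p[140:210,205:305]
r=lambda i:cv2.resize(i,(400,300),interpolation=cv2.INTER_CUBIC)
cv2.imwrite('pics/crop.png',cv2.cvtColor(np.hstack([r(a),r(b)]),cv2.COLOR_RGB2BGR))
E
python3 m.py
```

```text
knob 170 c [ 516.4359 -295.4627] size [39.0173 41.6864] ang 82.7 mean [ 515.9451 -294.8664]
 z 0.08463234499387495
box 797 c [ 517.6007 -296.7549] size [89.8802 90.1583] ang 80.8 mean [ 514.8182 -294.4079]
tray 413 c [477.1013 292.5349] size [ 85.602  125.8007] ang 89.2 mean [474.4113 292.9969]
handle 164 c [472.4268 293.5916] size [58.4923 20.6806] ang 3.1 mean [471.631  291.9134]
base 387 c [473.0511 297.0879] size [90.7671 53.4643] ang 1.3 mean [470.1557 291.052 ]
housing 4598 c [582.1367  27.5282] size [258.4259 278.5427] ang 85.0 mean [573.038   26.6746]
plate 4609 c [582.65    28.3514] size [198.0177 196.6617] ang 1.8 mean [580.9628  28.2165]
orange 128 c [594.3022 147.7357] size [12.3414 73.4703] ang 85.9 mean [593.9727 147.705 ]
blue 28 c [574.8041 -92.6737] size [ 3.1207 64.1911] ang 86.1 mean [575.4999 -92.5214]
knob 184 c [ 519.8589 -295.9353] size [42.3749 38.7756] ang 59.5 mean [ 521.3472 -294.6307]
 z 0.08618067091278464
box 551 c [ 519.3369 -297.8401] size [89.852  87.4393] ang 80.7 mean [ 524.3264 -289.0655]
tray 697 c [478.4919 291.2862] size [ 84.7233 126.0413] ang 89.4 mean [481.7969 292.484 ]
handle 369 c [476.3858 295.6306] size [64.3955 22.7847] ang 2.1 mean [478.6906 296.5971]
base 630 c [475.9526 294.7298] size [91.4321 50.2919] ang 1.9 mean [485.6558 299.1049]
housing 6249 c [585.0762  27.2787] size [259.5527 279.1841] ang 85.1 mean [600.6174  45.5481]
plate 6504 c [584.4172  26.5473] size [199.696  198.6121] ang 68.5 mean [587.6364  31.3892]
orange 274 c [563.6974 125.6007] size [147.4506  61.983 ] ang 9.9 mean [594.1538 145.6338]
blue 177 c [602.0403  17.3357] size [178.9939 239.8428] ang 11.0 mean [578.4605 -73.9224]
```

View pics/crop.png

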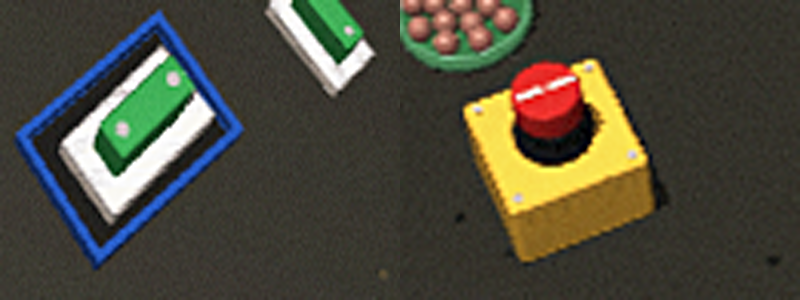

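The crop confirms the large green-handled block in the blue tray and the red button on its yellow box. Measured positions in mm:

| Thing | x | y | Yaw (deg) |
|---|---|---|---|
| Knob | 518 | -297 | – |
| Tray | 478 | 292 | about -0.5 |
| Block | 475 | 295 | 2 |
| Lapper | 583.5 | 27.3 | -5 |

Sizes and heights match the description. I'll press the button first, with the fingers shut.

servo_tool(deltas="0 36 -7.3 0 0 0 0;0 36 -7.3 0 0 0 0;0 36 -7.3 0 0 0 0;0 36 -7.3 0 0 0 0;0 36 -7.3 0 0 0 0;0 36 -7.3 0 0 0 0;0 36 -7.3 0 0 0 0;0 36 -7.3 0 0 0 0", newtons=40)

```text
time_s: 1.47
position: [0.4593, -0.3376, 0.2314]
tool_rot: [[0.92, 0.393, 0.0], [0.393, -0.92, -0.0], [0.0, 0.0, -1.0]]
ft_force: [0.7, -1.4, 0.3]
grip_width: 0.0005
gripper_force: 0.0
```

servo_tool(deltas="0 36 -7.3 0 0 0 0;0 36 -7.3 0 0 0 0;0 0 0 35 0 0 0;0 0 0 35 0 0 0;0 0 0 35 0 0 0;0 0 0 15 0 0 0;0 0 0 0 0 0 0;0 0 0 0 0 0 0")

```text
time_s: 2.13
position: [0.5186, -0.2973, 0.1114]
tool_rot: [[0.92, 0.393, -0.0], [0.393, -0.92, 0.0], [-0.0, -0.001, -1.0]]
ft_force: [0.8, -0.4, 0.6]
grip_width: 0.0
gripper_force: 0.0
```

servo_tool(deltas="0 0 0 10 0 0 0;0 0 0 10 0 0 0;0 0 0 4 0 0 0;0 0 0 3 0 0 0;0 0 0 3 0 0 0;0 0 0 2 0 0 0;0 0 0 1 0 0 0;0 0 0 0 0 0 0")

```text
time_s: 2.8
position: [0.5186, -0.2973, 0.079]
tool_rot: [[0.92, 0.393, 0.001], [0.393, -0.92, -0.001], [0.0, 0.001, -1.0]]
ft_force: [-1.8, 0.7, 5.6]
grip_width: -0.0003
gripper_force: 2.9
```

servo_tool(deltas="0 0 0 1 0 0 0;0 0 0 1 0 0 0;0 0 0 0 0 0 0;0 0 0 0 0 0 0")

```text
time_s: 3.13
position: [0.519, -0.2976, 0.0788]
tool_rot: [[0.919, 0.393, 0.002], [0.393, -0.919, -0.002], [0.001, 0.003, -1.0]]
ft_force: [-3.8, 3.2, 18.3]
grip_width: 0.0001
gripper_force: 9.0
```

servo_tool(deltas="0 0 0 -10 0 0 0;0 0 0 -40 0 0 0;0 0 0 -40 0 0 0;0 0 0 -40 0 0 0;1 12.8 -37.4 0 0 0 0;1 12.8 -37.4 0 0 0 0;1 12.8 -37.4 0 0 0 0;1 12.8 -37.4 0 0 0 0")

```text
time_s: 3.8
position: [0.5063, -0.138, 0.2066]
tool_rot: [[0.92, 0.392, 0.001], [0.392, -0.92, -0.0], [0.001, 0.0, -1.0]]
ft_force: [1.2, -1.4, -0.6]
grip_width: 0.048
gripper_force: 0.0
```

servo_tool(deltas="1 12.8 -37.4 0 0 0 0;1 12.8 -37.4 0 0 0 0;1 12.8 -37.4 0 0 0 0;1 12.8 -37.4 0 0 0 0;1 12.8 -37.4 0 0 0 0;1 12.8 -37.4 0 0 0 0;1 12.8 -37.4 0 0 0 0;1 12.8 -37.4 0 0 0 0")

```text
time_s: 4.47
position: [0.4829, 0.1778, 0.2067]
tool_rot: [[0.92, 0.393, 0.001], [0.393, -0.92, 0.0], [0.001, 0.0, -1.0]]
ft_force: [1.3, 0.3, -0.2]
grip_width: 0.0857
gripper_force: 0.0
```

servo_tool(deltas="1 12.8 -37.4 0 0 0 0;1 12.8 -37.4 0 0 0 0;1 12.8 -37.4 0 0 0 0;1 0 0 0 0 0 0.1228;1 0 0 0 0 0 0.1228;1 0 0 0 0 0 0.1228;1 0 0 0 0 0 0;1 0 0 0 0 0 0")

```text
time_s: 5.13
position: [0.4746, 0.2942, 0.2064]
tool_rot: [[0.999, 0.039, 0.0], [0.039, -0.999, 0.0], [0.0, -0.0, -1.0]]
ft_force: [-0.4, 0.1, -0.3]
grip_width: 0.0852
gripper_force: 0.0
```

```bash
python3 - <<'E'
from h import *
np.set_printoptions(precision=4,suppress=True)
p=env.get_image('wrist');save(p,'w1');np.savez('w1.npz',**p);w=cloud(p)
s=env.observe();print(s['position'],s['q'],s['tool_rot'])
hsv=cv2.cvtColor(p['img'],cv2.COLOR_RGB2HSV);H,S,V=[hsv[...,i].astype(int) for i in range(3)];z=w[...,2]
t=(abs(w[...,0]-.476)<.09)&(abs(w[...,1]-.295)<.07)
for l,m in [('handle',t&(H>45)&(H<85)&(S>120)&(z>.05)),('base',t&(S<70)&(V>110)&(z>.015)&(z<.03)),('tray',t&(H>105)&(H<125)&(S>140)&(z>.006)&(z<.026))]:
    P=w[m][:,:2]*1000;c,sz,a=cv2.minAreaRect(P.astype(np.float32));print(l,len(P),c,sz,a,np.median(z[m]))
q=env.get_image('scene')
w=cloud(q);hs=cv2.cvtColor(q['img'],cv2.COLOR_RGB2HSV);m=(abs(w[...,0]-.519)<.04)&(abs(w[...,1]+.297)<.04)&((hs[...,0]<8)|(hs[...,0]>172))&(hs[...,1]>150)
print('knob z',np.nanpercentile(w[...,2][m],[50,80,95]))
E
```

```text
[0.4747 0.2941 0.2064] [ 19.629   23.7206  75.5071   0.0037  80.7621 107.3927] [[ 0.9992  0.039   0.0001]
 [ 0.039  -0.9992  0.0001]
 [ 0.0002 -0.0001 -1.    ]]
handle 2438 (477.8326110839844, 284.1777038574219) (68.65288543701172, 80.26995086669922) 49.17097091674805 0.06158657159613201
base 3662 (476.59490966796875, 292.3969421386719) (89.95931243896484, 50.13085174560547) 2.028231620788574 0.023796632644820848
tray 3754 (479.2037048339844, 289.23614501953125) (84.19933319091797, 124.70833587646484) 89.43936920166016 0.01651746791815417
knob z [0.0771 0.0792 0.0808]
```

View pics/w1.png

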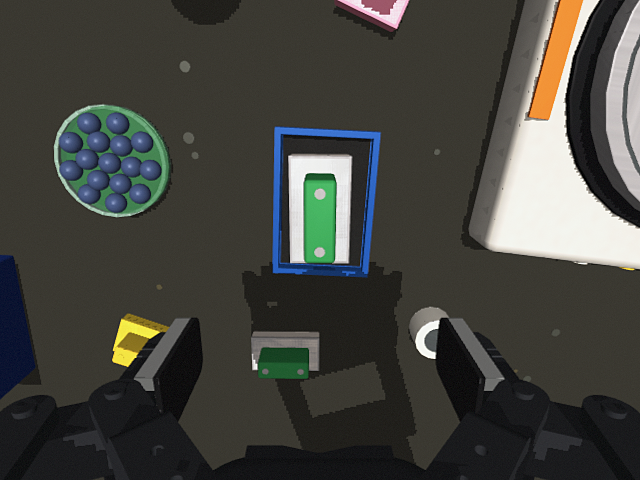

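Wrist view: the block sits in its tray around (320,210), nearly centred under the hand, with nothing in the way. I'll descend and grip it.

servo_tool(deltas="1 1.6 0.5 38 0 0 0;1 0 0 38 0 0 0;1 0 0 38 0 0 0;1 0 0 30 0 0 0;1 0 0 20 0 0 0;1 0 0 10 0 0 0;1 0 0 5.4 0 0 0;1 0 0 0 0 0 0", newtons=70)

```text
time_s: 5.9
position: [0.4764, 0.2936, 0.0268]
tool_rot: [[0.999, 0.036, -0.0], [0.036, -0.999, -0.0], [-0.0, 0.0, -1.0]]
ft_force: [-0.1, -0.0, 1.4]
grip_width: 0.0855
gripper_force: 0.0
```

servo_tool(deltas="0 0 0 0 0 0 0;0 0 0 0 0 0 0;0 0 0 0 0 0 0;0 0 0 0 0 0 0;0 0 0 0 0 0 0;0 0 0 0 0 0 0;0 0 0 0 0 0 0")

```text
time_s: 6.48
position: [0.4765, 0.2939, 0.0276]
tool_rot: [[0.999, 0.035, 0.001], [0.035, -0.999, 0.0], [0.001, -0.0, -1.0]]
ft_force: [-2.0, -0.7, 5.3]
grip_width: 0.0231
gripper_force: 70.0
```

servo_tool(deltas="0 0 0 -5 0 0 0;0 0 0 -10 0 0 0;0 0 0 -35 0 0 0;0 0 0 -35 0 0 0;0 0 0 -35 0 0 0;0 0 0 0 0 0 0.122;0 0 0 0 0 0 0;0 0 0 0 0 0 0")

```text
time_s: 7.15
position: [0.4756, 0.2935, 0.1467]
tool_rot: [[0.997, -0.084, -0.001], [-0.084, -0.997, -0.0], [-0.001, 0.001, -1.0]]
ft_force: [0.2, 0.2, -3.3]
grip_width: 0.023
gripper_force: 69.5
```

```bash
python3 - <<'E'
from h import *
np.set_printoptions(precision=4,suppress=True)
s=env.observe();print(s['position'],s['tool_rot'],s['ft_force'],s['wrist_torque'],s['grip_width'])
for n in ['wrist','scene']:
    p=env.get_image(n);save(p,'g_'+n);w=cloud(p);hs=cv2.cvtColor(p['img'],cv2.COLOR_RGB2HSV).astype(int)
    H,S,V=[hs[...,i] for i in range(3)];z=w[...,2]-s['position'][2]
    t=(abs(w[...,0]-s['position'][0])<.07)&(abs(w[...,1]-s['position'][1])<.05)
    m=t&(S<70)&(V>120)&(z<.008)&(z>-.03)
    P=w[m][:,:2]*1000;c,sz,a=cv2.minAreaRect(P.astype(np.float32));print(n,len(P),c,sz,a,'z',np.percentile(z[m],[2,10,50,90,98])*1000)
E
```

```text
[0.4756 0.2935 0.1467] [[ 0.9965 -0.0835 -0.0011]
 [-0.0835 -0.9965 -0.0004]
 [-0.0011  0.0005 -1.    ]] [ 0.2379  0.156  -3.2963] [0.015  0.046  0.0644] 0.023012874818297148
wrist 8871 (499.0041198730469, 290.2860412597656) (50.31477737426758, 43.83453369140625) 85.08800506591797 z [-16.6191  -5.1073  -4.0088  -3.2079  -2.7501]
scene 492 (478.4540100097656, 293.66107177734375) (50.739234924316406, 84.9532470703125) 85.91921997070312 z [-17.0861 -12.4689  -5.5414  -3.2998  -0.1672]
```

View pics/g_wrist.png

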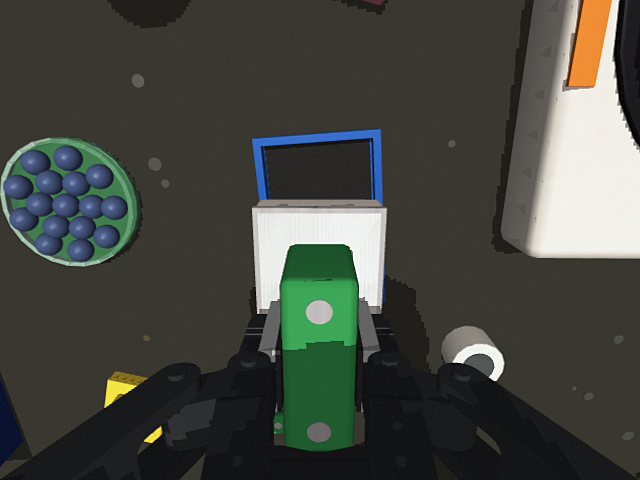

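Wrist view: the block is held level and square, with the handle between the pads at (320,330) and the underside 22 mm below the TCP. I'll move over the orange end.

servo_tool(deltas="0 18.5 28.3 0 0 0 0;0 18.6 28.3 0 0 0 0;0 18.5 28.3 0 0 0 0;0 18.6 28.3 0 0 0 0;0 18.5 28.3 0 0 0 0;0 18.6 28.4 0 0 0 0;0 18.6 28.4 0 0 0 0;0 0 0 0 0 0 0")

```text
time_s: 7.92
position: [0.5906, 0.0797, 0.1454]
tool_rot: [[0.996, -0.089, -0.001], [-0.089, -0.996, -0.002], [-0.001, 0.002, -1.0]]
ft_force: [0.5, 0.0, -3.1]
grip_width: 0.0231
gripper_force: 69.9
```

servo_tool(deltas="0 0 0 14 0 0 0;0 0 0 10 0 0 0;0 0 0 6 0 0 0;0 0 0 3 0 0 0;0 0 0 0 0 0 0;0 0 0 0 0 0 0")

```text
time_s: 8.42
position: [0.5885, 0.0853, 0.114]
tool_rot: [[0.996, -0.086, -0.0], [-0.086, -0.996, -0.0], [-0.0, 0.0, -1.0]]
ft_force: [-0.2, -0.2, -2.4]
grip_width: 0.023
gripper_force: 69.9
```

servo_tool(deltas="0 0 0 1 0 0 0;0 0 0 1 0 0 0;0 0 0 1 0 0 0;0 0 0 1 0 0 0;0 0 0 1 0 0 0;0 0 0 0 0 0 0")

```text
time_s: 8.92
position: [0.5885, 0.085, 0.1093]
tool_rot: [[0.996, -0.086, 0.001], [-0.086, -0.996, 0.0], [0.001, -0.0, -1.0]]
ft_force: [-0.5, -0.4, 2.7]
grip_width: 0.0231
gripper_force: 70.5
```

servo_tool(deltas="0 0 0 1 0 0 0;0 0 0 1 0 0 0;0 0 0 0 0 0 0")

```text
time_s: 9.17
position: [0.5886, 0.085, 0.1072]
tool_rot: [[0.996, -0.086, 0.001], [-0.086, -0.996, 0.0], [0.001, -0.0, -1.0]]
ft_force: [-1.7, 1.6, 5.3]
grip_width: 0.0229
gripper_force: 70.7
```

servo_tool(deltas="0 0 0 1 0 0 0;0 0 0 1 0 0 0;0 0 0 0 0 0 0")

```text
time_s: 9.42
position: [0.5885, 0.085, 0.1053]
tool_rot: [[0.996, -0.086, 0.0], [-0.086, -0.996, 0.0], [0.0, -0.0, -1.0]]
ft_force: [-2.3, 0.0, 6.1]
grip_width: 0.0231
gripper_force: 70.9
```

servo_tool(deltas="0 0 0 0.8 0 0 0;0 0 0 0 0 0 0;0 0 0 0 0 0 0")

```text
time_s: 9.67
position: [0.5886, 0.085, 0.1047]
tool_rot: [[0.996, -0.086, 0.001], [-0.086, -0.996, 0.0], [0.001, -0.0, -1.0]]
ft_force: [-3.9, 1.2, 6.8]
grip_width: 0.0229
gripper_force: 71.0
```

servo_tool(deltas="0 0 2 0 0 0 0;0 0 4 0 0 0 0;0 0 5 0 0 0 0;0 0 5 0 0 0 0")

```text
time_s: 10.0
position: [0.588, 0.0696, 0.105]
tool_rot: [[0.996, -0.086, 0.003], [-0.086, -0.996, 0.001], [0.003, -0.002, -1.0]]
ft_force: [1.0, 5.0, 6.6]
grip_width: 0.0232
gripper_force: 71.2
```

servo_tool(deltas="0 0 5 0.3 0 0 0;0 0 5 0 0 0 0;0 0 5 0 0 0 0;0 0 5 0 0 0 0;0 0 5 0 0 0 0;0 0 5 0 0 0 0;0 0 5 0 0 0 0;0 0 5 0 0 0 0")

```text
time_s: 10.67
position: [0.5845, 0.0296, 0.1047]
tool_rot: [[0.996, -0.086, 0.003], [-0.086, -0.996, 0.001], [0.003, -0.001, -1.0]]
ft_force: [0.6, 4.4, 7.4]
grip_width: 0.023
gripper_force: 71.2
```

servo_tool(deltas="0 0 5 0 0 0 0;0 0 5 0 0 0 0;0 0 5 0 0 0 0;0 0 5 0 0 0 0;0 0 5 0 0 0 0;0 0 5 0 0 0 0;0 0 5 0 0 0 0;0 0 5 0 0 0 0")

```text
time_s: 11.33
position: [0.581, -0.0104, 0.1046]
tool_rot: [[0.996, -0.086, 0.003], [-0.086, -0.996, 0.001], [0.003, -0.001, -1.0]]
ft_force: [-0.1, 5.1, 7.2]
grip_width: 0.023
gripper_force: 71.2
```

servo_tool(deltas="0 0 5 0 0 0 0;0 0 5 0 0 0 0;0 0 5 0 0 0 0;0 0 4 0 0 0 0;0 0 1 0 0 0 0;0 0 0 0 0 0 0;0 0 0 0 0 0 0")

```text
time_s: 11.92
position: [0.5793, -0.0306, 0.1047]
tool_rot: [[0.996, -0.087, 0.003], [-0.087, -0.996, -0.0], [0.003, -0.0, -1.0]]
ft_force: [-0.3, 1.8, 6.7]
grip_width: 0.0229
gripper_force: 71.3
```

servo_tool(deltas="0 0 0 -3 0 0 0;0 0 0 -7 0 0 0;0 0 0 -14 0 0 0;0 0 0 -18 0 0 0;0 -12.9 -31.3 0 0 0 0;0 -12.9 -31.3 0 0 0 0;0 -12.9 -31.3 0 0 0 0;0 -12.9 -31.3 0 0 0 0")

```text
time_s: 12.58
position: [0.5368, 0.0996, 0.1455]
tool_rot: [[0.996, -0.087, -0.001], [-0.087, -0.996, -0.0], [-0.001, 0.0, -1.0]]
ft_force: [0.6, 0.1, -3.8]
grip_width: 0.0234
gripper_force: 69.9
```

servo_tool(deltas="0 -12.9 -31.3 0 0 0 0;0 -12.9 -31.3 0 0 0 0;0 -13 -31.3 0 0 0 0;0 -13 -31.2 0 0 0 0;0 -13 -31.2 0 0 0 0;0 -12.9 -31 0 0 0 0;0 0 0 0 0 0 -0.087;0 0 0 0 0 0 0")

```text
time_s: 13.25
position: [0.4756, 0.2931, 0.1454]
tool_rot: [[1.0, 0.006, -0.001], [0.006, -1.0, -0.001], [-0.001, 0.001, -1.0]]
ft_force: [-0.5, -0.4, -3.9]
grip_width: 0.0229
gripper_force: 70.2
```

servo_tool(deltas="0 0 0 30 0 0 0;0 0 0 30 0 0 0;0 0 0 25 0 0 0;0 0 0 15 0 0 0;0 0 0 8 0 0 0;0 0 0 5 0 0 0;0 0 0 0 0 0 0;0 0 0 0 0 0 0")

```text
time_s: 13.92
position: [0.4773, 0.2917, 0.0336]
tool_rot: [[1.0, -0.001, 0.001], [-0.001, -1.0, 0.0], [0.001, -0.0, -1.0]]
ft_force: [0.6, -0.1, -3.7]
grip_width: 0.0231
gripper_force: 70.2
```

servo_tool(deltas="0 0 0 3 0 0 0;0 0 0 2 0 0 0;0 0 0 1 0 0 0;0 0 0 0 0 0 0;0 0 0 0 0 0 0")

```text
time_s: 14.33
position: [0.4769, 0.2919, 0.0276]
tool_rot: [[1.0, 0.0, 0.001], [0.0, -1.0, 0.0], [0.001, -0.0, -1.0]]
ft_force: [-1.2, -1.0, 5.9]
grip_width: 0.023
gripper_force: 71.1
```

servo_tool(deltas="1 0 0 0 0 0 0;1 0 0 0 0 0 0;1 0 0 0 0 0 0;1 0 0 0 0 0 0;1 0 0 0 0 0 0;1 0 0 0 0 0 0;1 0 0 -20 0 0 0;1 0 0 -40 0 0 0")

```text
time_s: 15.0
position: [0.4746, 0.291, 0.0838]
tool_rot: [[1.0, 0.0, -0.008], [0.0, -1.0, -0.003], [-0.008, 0.003, -1.0]]
ft_force: [-0.3, 0.3, -0.6]
grip_width: 0.0857
gripper_force: 0.0
```

servo_tool(deltas="1 0 0 -40 0 0 0;1 0 0 -40 0 0 0;1 0 0 -40 0 0 0;1 0 0 0 0 0 0;1 0 0 0 0 0 0")

```text
time_s: 15.42
position: [0.4773, 0.2921, 0.2089]
tool_rot: [[1.0, 0.001, 0.005], [0.001, -1.0, 0.002], [0.005, -0.002, -1.0]]
ft_force: [-0.8, -0.2, -0.5]
grip_width: 0.0855
gripper_force: 0.0
```

```bash
python3 - <<'E'
from h import *
np.set_printoptions(precision=4,suppress=True)
p=env.get_image('wrist');save(p,'w3');w=cloud(p)
s=env.observe();print(s['time_s'],s['position'],s['q'])
hsv=cv2.cvtColor(p['img'],cv2.COLOR_RGB2HSV);H,S,V=[hsv[...,i].astype(int) for i in range(3)];z=w[...,2]
t=(abs(w[...,0]-.476)<.09)&(abs(w[...,1]-.295)<.07)
for l,m in [('base',t&(S<70)&(V>110)&(z>.015)&(z<.03)),('tray',t&(H>105)&(H<125)&(S>140)&(z>.006)&(z<.026))]:
    P=w[m][:,:2]*1000;c,sz,a=cv2.minAreaRect(P.astype(np.float32));print(l,len(P),c,sz,a,np.percentile(z[m],[5,50,95]))
E
```

```text
15.4667 [0.4765 0.2918 0.2069] [ 19.3438  23.7269  75.4055  -0.0005  80.8271 109.3201]
base 3586 (476.8438720703125, 290.48895263671875) (49.881324768066406, 90.60941314697266) 89.99057006835938 [0.0225 0.0238 0.025 ]
tray 3678 (479.2765808105469, 289.1140441894531) (83.87471771240234, 124.61551666259766) 89.5035629272461 [0.0066 0.0165 0.0179]
```

View pics/w3.png

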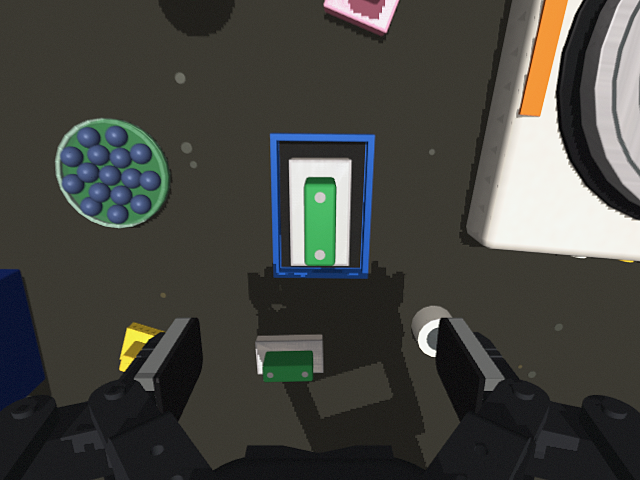

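Wrist view: the block lies flat in its tray at (320,212), released and with play all round. Next I'll check the clearance around the stop and re-measure the knob.

```bash
python3 - <<'E'
from h import *
np.set_printoptions(precision=4,suppress=True)
for n in ['top','scene']:
    p=env.get_image(n);w=cloud(p)
    x,y,z=w[...,0],w[...,1],w[...,2]
    r=np.hypot(x-.5187,y+.2975)
    m=(z>.065)&(z<.2)&(r>.035)&(r<.25)&(y<-.15)
    P=w[m]; i=np.argmin(r[m]) if m.any() else None
    print(n,m.sum(), P[i] if m.any() else '', r[m].min() if m.any() else '')
    for k in ['wash','dish_pink']:
        for d in env.spot_point(k,p)[:1]: print(k,d,ray(p,d['uv'],0))
    h=cv2.cvtColor(p['img'],cv2.COLOR_RGB2HSV).astype(int)
    k=(r<.04)&((h[...,0]<8)|(h[...,0]>172))&(h[...,1]>150)&(z>.072)
    P=w[k]; c,s,a=cv2.minAreaRect((P[:,:2]*1000).astype(np.float32));print('knob',k.sum(),c,s,np.median(P[:,2]))
E
```

```text
top 970 [ 0.6487 -0.3495  0.0694] 0.14003283774238692
wash {'uv': [452.5, 191.6], 'conf': 0.81} [ 0.6871 -0.3558  0.    ]
dish_pink {'uv': [494.0, 261.3], 'conf': 0.73} [ 0.4986 -0.4613  0.    ]
knob 158 (515.812744140625, -295.0378112792969) (38.93014907836914, 38.63973617553711) 0.07766088284964756
scene 1255 [ 0.6531 -0.3485  0.0952] 0.14372009533190971
wash {'uv': [175.7, 198.3], 'conf': 0.79} [ 0.6862 -0.3589  0.    ]
dish_pink {'uv': [219.5, 144.1], 'conf': 0.88} [ 0.5073 -0.4566  0.    ]
knob 177 (518.3671875, -296.6981201171875) (44.10488510131836, 38.19084167480469) 0.07789148882413532
```

Clearance is ample, with the nearest object 140 mm away, and the button is still down. I'll go to it.

servo_tool(deltas="1 2.7 39.2 0 0 0 0;1 2.7 39.2 0 0 0 0;1 2.7 39.2 0 0 0 0;1 2.7 39.2 0 0 0 0;1 2.7 39.2 0 0 0 0;1 2.7 39.2 0 0 0 0;1 2.7 39.2 0 0 0 0;1 2.7 39.2 0 0 0 0")

```text
time_s: 16.43
position: [0.4981, -0.0236, 0.2065]
tool_rot: [[1.0, 0.0, -0.001], [0.0, -1.0, 0.0], [-0.001, -0.0, -1.0]]
ft_force: [0.8, 0.3, -0.9]
grip_width: 0.0854
gripper_force: 0.0
```

servo_tool(deltas="1 2.7 39.2 0 0 0 0;1 2.7 39.2 0 0 0 0;1 2.7 39.2 0 0 0 0;1 2.7 39.2 0 0 0 0;1 2.7 39.2 0 0 0 0;1 2.7 39.2 0 0 0 0;1 2.7 39.2 0 0 0 0;1 0 0 0 0 0 0")

```text
time_s: 17.1
position: [0.5169, -0.3025, 0.2053]
tool_rot: [[1.0, -0.005, -0.001], [-0.005, -1.0, -0.001], [-0.001, 0.001, -1.0]]
ft_force: [-1.1, 0.4, -0.1]
grip_width: 0.0855
gripper_force: 0.0
```

servo_tool(deltas="1 0 0 30 0 0 0;1 0 0 20 0 0 0;1 0 0 0 0 0 0;1 0 0 0 0 0 0")

```text
time_s: 17.43
position: [0.5172, -0.2958, 0.1563]
tool_rot: [[1.0, 0.001, -0.002], [0.001, -1.0, 0.002], [-0.002, -0.002, -1.0]]
ft_force: [0.1, -0.6, 0.2]
grip_width: 0.0856
gripper_force: 0.0
```

servo_tool(deltas="1 1 0.9 35 0 0 0;1 0 0 30 0 0 0;1 0 0 20 0 0 0;1 0 0 10 0 0 0;1 0 0 4 0 0 0;1 0 0 0 0 0 0", newtons=50)

```text
time_s: 17.93
position: [0.5189, -0.2973, 0.0586]
tool_rot: [[1.0, 0.001, 0.001], [0.001, -1.0, -0.001], [0.001, 0.001, -1.0]]
ft_force: [-0.2, -0.4, -0.1]
grip_width: 0.0856
gripper_force: 0.0
```

servo_tool(deltas="0 0 0 0 0 0 0;0 0 0 0 0 0 0;0 0 0 0 0 0 0;0 0 0 0 0 0 0;0 0 0 0 0 0 0;0 0 0 0 0 0 0")

```text
time_s: 18.43
position: [0.519, -0.2987, 0.0596]
tool_rot: [[1.0, 0.0, 0.003], [0.0, -1.0, -0.004], [0.003, 0.004, -1.0]]
ft_force: [-1.8, -4.8, 6.0]
grip_width: 0.0421
gripper_force: 50.3
```

servo_tool(deltas="0 0 1.5 -0.5 0 0 0;0 0 0 0 0 0 0;0 0 0 -0.45 0 0 0.061;0 0 0 -0.9 0 0 0.122;0 0 0 -0.9 0 0 0.122;0 0 0 0 0 0 0")

```text
time_s: 18.93
position: [0.5191, -0.2987, 0.0618]
tool_rot: [[0.952, -0.306, 0.002], [-0.306, -0.952, -0.001], [0.002, 0.0, -1.0]]
ft_force: [1.1, 0.3, 5.3]
grip_width: 0.042
gripper_force: 50.3
```

servo_tool(deltas="0 0 0 -0.9 0 0 0.122;0 0 0 -0.9 0 0 0.122;0 0 0 -0.9 0 0 0.122;0 0 0 -0.9 0 0 0.122;0 0 0 -0.9 0 0 0.122;0 0 0 -0.9 0 0 0.122;0 0 0 -0.4 0 0 0.065;0 0 0 0 0 0 0")

```text
time_s: 19.6
position: [0.5198, -0.2987, 0.0676]
tool_rot: [[0.45, -0.893, 0.004], [-0.893, -0.45, -0.001], [0.003, -0.003, -1.0]]
ft_force: [4.9, 1.3, 4.5]
grip_width: 0.0424
gripper_force: 50.3
```

```bash
python3 - <<'E'
from h import *
np.set_printoptions(precision=4,suppress=True)
s=env.observe();R=s['tool_rot'];print(s['position'],np.arctan2(R[1][0],R[0][0]),s['ft_force'],s['wrist_torque'],s['grip_width'],s['q'])
E
```

```text
[ 0.5198 -0.2987  0.0676] -1.1037212415718873 [4.9028 1.3077 4.493 ] [ 0.3992 -1.1759  0.0527] 0.04240816560937877 [-41.226   35.5899  79.4549   0.0981  64.7339 111.9706]
```

servo_tool(deltas="0 0 0 -0.4 0 0 0.05;0 0 0 -0.2 0 0 0.05;0 0 0 0 0 0 0")

```text
time_s: 19.85
position: [0.5198, -0.2987, 0.0678]
tool_rot: [[0.363, -0.932, 0.004], [-0.932, -0.364, -0.002], [0.003, -0.003, -1.0]]
ft_force: [7.2, 0.6, 2.3]
grip_width: 0.0426
gripper_force: 50.4
```

```bash
python3 - <<'E'
from h import *
np.set_printoptions(precision=4,suppress=True)
s=env.observe();R=s['tool_rot'];print(s['position'],np.arctan2(R[1][0],R[0][0]),s['ft_force'],s['wrist_torque'],s['grip_width'])
E
```

```text
[ 0.5198 -0.2987  0.0678] -1.1987776641751307 [7.2112 0.617  2.3285] [ 0.2699 -1.4889  1.404 ] 0.04255612770764072
```

The turning torque rose to 1.4 N m and the height stopped rising, so the button is at its end stop. I'll let go, retreat and check.

servo_tool(deltas="1 0 0 0 0 0 0;1 0 0 0 0 0 0;1 0 0 0 0 0 0;1 0 0 0 0 0 0;1 0 0 0 0 0 0;1 0 0 -20 0 0 0;1 0 0 -40 0 0 0;1 0 0 -40 0 0 0")

```text
time_s: 20.52
position: [0.5176, -0.2981, 0.1671]
tool_rot: [[0.361, -0.933, -0.003], [-0.933, -0.361, 0.002], [-0.003, 0.002, -1.0]]
ft_force: [0.2, -0.2, 0.1]
grip_width: 0.0857
gripper_force: 0.0
```

servo_tool(deltas="1 0 0 -30 0 0 0;1 -30 0 0 0 0 0;1 -30 0 0 0 0 0;1 -30 0 0 0 0 0;1 -30 0 0 0 0 0;1 -30 0 0 0 0 0;1 0 0 0 0 0 0;1 0 0 0 0 0 0")

```text
time_s: 21.18
position: [0.464, -0.1579, 0.1974]
tool_rot: [[0.362, -0.932, 0.0], [-0.932, -0.362, -0.0], [0.001, -0.0, -1.0]]
ft_force: [-0.1, -0.4, 1.0]
grip_width: 0.0852
gripper_force: 0.0
```

```bash
python3 - <<'E'
from h import *
np.set_printoptions(precision=4,suppress=True)
s=env.observe();print(s['time_s'],s['position'],s['ft_force'])
for n in ['scene','top']:
    p=env.get_image(n);save(p,'end_'+n);w=cloud(p);r=np.hypot(w[...,0]-.519,w[...,1]+.298)
    h=cv2.cvtColor(p['img'],cv2.COLOR_RGB2HSV).astype(int)
    k=(r<.018)&((h[...,0]<8)|(h[...,0]>172))&(h[...,1]>150)&(w[...,2]>.072)
    print(n,k.sum(),np.median(w[k][:,2]))
    k=(np.hypot(w[...,0]-.583,w[...,1]-.027)<.08)&(np.hypot(w[...,0]-.583,w[...,1]-.027)>.02);print('plate',np.nanmedian(w[k][:,2]))
E
```

```text
21.1833 [ 0.464  -0.1579  0.1974] [-0.1392 -0.4112  1.0406]
scene 113 0.08642852018274882
plate 0.08888056493707874
top 4 0.08467193381896143
plate 0.08771040476957492
```

View pics/end_scene.png

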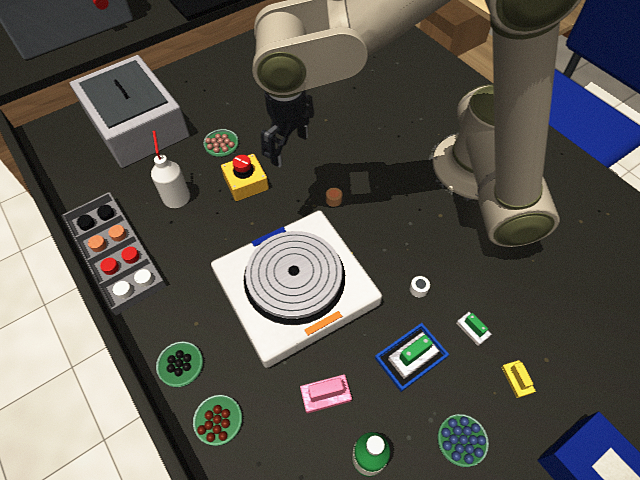

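The final view shows the button up at (242,163) with its bars turned, reading 86.4 mm against 86.2 mm at the start. The block is in its tray at (414,352), the other things are where they were, and the arm is clear.

```bash
python3 -c "
from rig import env
print(env.close_job())"
```

```text
the job is handed in; nothing more can be done
None
```

Job handed in at about 21 s of the 70 s limit, verdict not reported: stop pressed, plate swept orange to dark blue about half-way down, block back flat in its tray and released, then the button turned fully up.

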